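# Hold the hidden bolt head of the cup-rail bracket

## Task

Help fit the cup-rail bracket at the coffee bar: of the two steel bushes, slip the one whose bore fits over the bracket's upright stud, all the way down onto its collar, let go of it, and leave the other bush on the counter. Then reach down into the narrow gap behind the bracket plate, grip the hidden bolt head, turn it until the spanner on its nut is lifted off the tin and lies level, and keep the head from turning: finish while still holding it so. Do not touch the spanner with the robot, and leave the mugs, glass, jar and saucer where they stand.

Things in the scene. Friction and masses are not known exactly. Their poses are not given: they have to be found in the camera images.
- bracket: Fixed assembly; origin on the counter, x away from the robot (at yaw 0), y left, z up. Dark wooden base board x -90 to 90, y -50 to 160, 20 mm thick. Upright steel bracket plate x -6 to 0, y -45 to 45, top at z 105 mm. Behind it a wooden upright x 48 to 68, y -65 to 65, top at z 95 mm. A bolt goes through the plate along x at y 0, z 85 mm: head behind, nut and spanner on the robot's side.
- gap_mouth (a point): Middle of the mouth of the gap between bracket plate and wooden upright, right above the bolt head, level with the plate's top: (24, 0, 105) mm in the bracket's frame. The gap is 48 mm wide along x (x 0 to 48 mm), open at the top and at both y ends; its floor is at z 20 mm.
- stud_seat (a point): Where the bush must sit: centre of the top face of the collar (36 mm diameter) that carries the upright steel stud, at (-30, 120, 32) mm in the bracket's frame. The stud rises 32 mm above this point; it is 14 mm in diameter and its top 5 mm taper to 8 mm.
- bolt_head (a point): Hexagonal steel bolt head in the gap, turning with the bolt: 26 mm across flats, 16 mm thick along x. Origin at its centre, at (24, 0, 85) mm of the bracket's frame, 20 mm below the plate's top. Axes as the bracket's, turned about x by joint bolt: the two flats that face along its own y stand vertical when the spanner is level. From above the fingers pass down on either side of it along y.
- bolt (a joint): Turn (rad) of bolt, nut and spanner, stuck together, about the bracket's +x axis. 0 = spanner level; positive = its free end (bracket's -y side) hangs down by that angle. The spanner's weight (0.12 to 0.2 N m) turns it down until it rests on the tin, at about 0.2 to 0.33; let go, it falls back there. Friction is small; stops at -0.3 and 0.6.
- spanner_end (a point): Centre of the free end of the ring spanner on the nut, 185 mm from the bolt's axis to the bracket's -y side; turns with the bolt. The spanner is 220 mm long in all, 16 mm high (ring 42 mm, free end 30 mm across) and lies on the robot's side of the plate, at x -26 to -16 mm of the bracket's frame. Not to be touched by the robot.
- tin: Loose round aluminium tin, 60 mm diameter, 40 mm high, under the spanner, 85 to 135 mm to the bracket's -y side of the bolt; the spanner's free part rests on it. Origin: centre of its underside.
- bush_fit: Loose steel bush (tube), outside 32 mm diameter, 40 mm high, bore 18 mm: fits the stud. Stands upright on the counter. Origin: centre of its lower face, z up.
- bush_tight: Loose steel bush, same outside (32 mm diameter, 40 mm high) but bore only 11 mm: does not go over the stud. Stands upright on the counter; the two swap places at random. Origin: centre of its lower face.
- mug_a: Bystander: white mug, 76 mm diameter, 85 mm high, left of the bracket. Origin: centre of its underside.
- mug_b: Bystander: white mug, 76 mm diameter, 85 mm high, right and behind. Origin: centre of its underside.
- glass: Bystander: glass tumbler, 70 mm diameter, 100 mm high, on the right. Origin: centre of its underside.
- jar: Bystander: amber jar, 80 mm diameter, 120 mm high, on the right. Origin: centre of its underside.
- saucer: Bystander: white saucer, 136 mm diameter, 15 mm high, on the left. Origin: centre of its underside.
Mind the look-alikes: they are no part of the job. Leave any orange, turquoise or yellow look-alike of the bush_fit alone.

How it is judged:
By the outcome, as a careful person would: the job done as asked, in the order asked, and still so for the second after the job is handed in, while the arm keeps its last pose, push and grip.
It also fails if it takes over 43 s, if anything falls off the work surface, if the arm or the gripper's body presses on something with over 40 N, if the wrist force passes 120 N, or if a joint passes its speed limit or range.

## Robot

A 6-joint arm with a two-finger parallel gripper is mounted at the origin on the work surface. World frame = base frame: x ahead of the robot, y to its left, z up, the work surface at z = 0. Lengths are in m, angles in rad, forces in N, time in s.
With the tool pointing down it reaches from about 0.35 to 0.85 m from the base axis. Payload 8.1 kg.
Tool frame: the origin (TCP) lies between the finger pads; the fingertips stand 19 mm ahead of it and the grasp point (between the pads) is the TCP; z points along the fingers, y is the line along which they close (so a half turn about z gives the same grasp; the last joint's range is limited). The gripper opens to 85 mm and grips with 20 to 120 N. Pads are 22 mm wide; open, the fingers measure 114 mm over their backs; the gripper's body (76 mm by 85 mm) begins 54 mm behind the grasp point. The pads swing forward as they close: fully open they stand 13 mm farther back than shut.
Start: joints at [-1.303, 0.13, 1.488, -0, 1.523, -0.085], TCP at [0.207, -0.563, 0.25] pointing down, gripper open.
Joint ranges: [-2.96, 2.96], [-0.89, 2.26], [0.02, 2.5], [-1.34, 4.48], [0, 2.73], [-2.66, 2.66]. Speed limits (rad/s): [2.39, 2.39, 2.79, 3.14, 3.14, 3.14].

## Interface

Orientations are given as a unit quaternion [w, x, y, z].
In Python, from plant import telemetry, cams, job gives the robot as it stands.
- The arm moves only by the tool send_rows, never from a script. Its arguments are lists of equal length, an entry for each row: "xyz": the shift along the tool's x, y, z in m, a list of three; "spin": the turn about the tool's z in degrees; "gripper": the closure, from -1 (fully open) to 1 (shut), so that 0 is half open. A call has 1 to 10 rows; each row shifts and turns the commanded pose from where the row before left it, along the tool's axes as they then stand; what a row does not reach is not made up. A row lasts 1/10 s, in which the tool goes at most 50 mm and 8.59 degrees, less where a joint would pass 70% of its speed; a pose out of reach is approached as far as the arm can. A call with a gripper value outside its range is refused whole. The fingers move at their own pace and stop on an object; "newtons" is the grip in N (left out, the last holds). Time passes only in rows, so rows that do not move let the fingers close. It gives the time, the measured TCP pose, the force, the opening and the grip force at its end, in the units of the state.
- telemetry.sense(): the state, without advancing time (a new reading comes with each control period).
- cams.capture(name): name is "side" or "top" or "wrist"; returns the picture (480x640x3 uint8, blue, green, red); there is no depth.
- cams.get_calibration(name): a dict with "fx", "fy", "cx", "cy" (pixels), "R" (3x3) and "t" (3): a world point X has camera coordinates R X + t. Camera axes: x right, y down, z forward; pixel columns grow to the right and rows downward; lengths in m; the calibration is good to about 2 mm. A picture is of the moment at which its call begins: read the wrist's pose just before it. get_calibration takes no time and is no camera call; for the wrist camera it gives the pose at the moment of the call.
- job.job_done(): hands the job in; it is judged then, once.
The state is a dict: "clock": time; "joints": joint angles; "dq": joint speeds; "joint_efforts": joint torques, N m; "ee_pos": TCP position; "orientation": TCP orientation; "ft_force": force on the tool from outside, world axes, zero at the start; "ft_torque": the same for the moment, N m; "finger_gap": opening from 0.0 (shut) to 1.0 (fully open); "finger_force": force on a finger pad.
Only numpy, scipy, OpenCV 4.12 (cv2) and the standard library are available. Lean on these libraries where they do the work, as an engineer would, in place of code of your own. Each camera call takes 0.05 s, during which the arm holds its last target. There are 200 camera calls.

## Working session

There is one attempt and no reset: what is moved stays moved. The work goes in short steps, Python scripts to look and compute and a tool call to move; the robot and the scene stay as the last step left them, time stands still between calls to the robot, and variables do not carry over. Pictures are saved under pics/ and viewed, at most 10 in all, crops included, and the job is handed in when it is done.

Besides the shell and the picture viewer there is one more tool, called after "Request:" as a command line: name --pt "numbers of a row" for each row, then --argument value for the rest. send_rows: Moves the arm, as the interface text tells. Its arguments: {"type":"object","properties":{"xyz":{"type":"array","items":{"type":"array","items":{"type":"number"}}},"spin":{"type":"array","items":{"type":"number"}},"gripper":{"type":"array","items":{"type":"number"}},"newtons":{"type":"number"}},"required":["xyz","spin","gripper"]}

```bash
mkdir -p pics; ls; python3 - <<'E'
from plant import telemetry, cams
import cv2
s=telemetry.sense(); print({k:s[k] for k in ('clock','ee_pos','orientation','ft_force','finger_gap')})
for n in ('top','side'):
    cv2.imwrite(f'pics/{n}0.png',cams.capture(n)); c=cams.get_calibration(n); print(n,c)
E
```

```text
pics
{'clock': 0.0, 'ee_pos': array([ 0.20717372, -0.5625389 ,  0.24923123]), 'orientation': array([-9.33387226e-04,  9.84484802e-01,  1.75467357e-01, -1.00561468e-04]), 'ft_force': array([-0.45182873, -0.43348674, -0.19876386]), 'finger_gap': 0.9996833841786028}
top {'fx': 448.82163780844115, 'fy': 448.82163780844115, 'cx': 325.47052483412006, 'cy': 240.9651736848239, 'R': array([[-5.94774788e-03, -9.99981096e-01, -1.55962422e-03],
       [-9.87882617e-01,  6.11766245e-03, -1.55082269e-01],
       [ 1.55088878e-01,  6.18335427e-04, -9.87900328e-01]]), 't': array([0.00548078, 0.53398018, 1.10768344])}
side {'fx': 491.9118303216851, 'fy': 491.9118303216851, 'cx': 323.1324147052842, 'cy': 240.3655939499445, 'R': array([[-7.91450115e-01, -6.11233593e-01, -4.58480153e-04],
       [-4.64174703e-01,  6.01519967e-01, -6.50165805e-01],
       [ 3.97678966e-01, -5.14360986e-01, -7.59792219e-01]]), 't': array([0.42359512, 0.30268967, 1.10626955])}
```

View pics/top0.png

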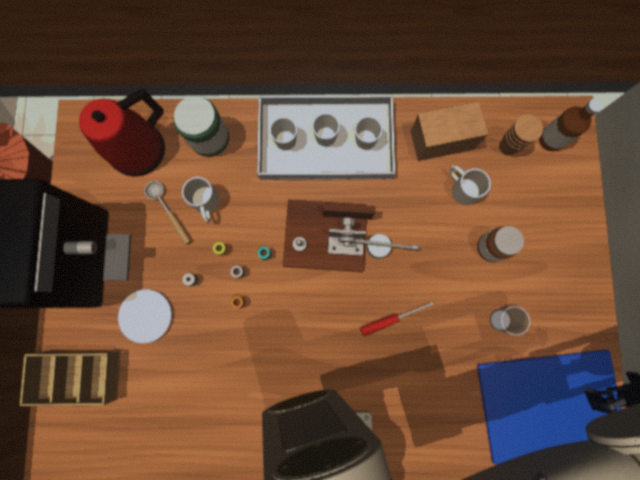

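View pics/side0.png

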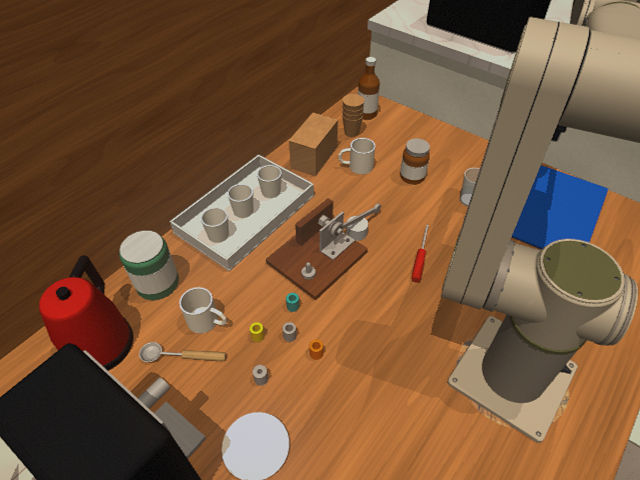

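The top view shows the steel bushes at (189,280) and (237,272), the stud at (299,243) and the bracket near (345,240). I'll zoom in on these.

```bash
python3 - <<'E'
import cv2,numpy as np
t=cv2.imread('pics/top0.png');s=cv2.imread('pics/side0.png')
a=cv2.resize(t[192:280,276:426],(800,469),interpolation=cv2.INTER_CUBIC)[:, :] # 5.333x
cv2.imwrite('pics/c1.png',cv2.resize(t[190:290,275:425],(800,533),interpolation=cv2.INTER_CUBIC))
b=cv2.resize(t[260:295,175:255],(800,350),interpolation=cv2.INTER_CUBIC)
c=cv2.resize(s[315:390,220:330][:, :],(366,250),interpolation=cv2.INTER_CUBIC)
d=np.zeros((600,800,3),np.uint8);d[:350]=b;d[350:,:366]=c
cv2.imwrite('pics/c2.png',d)
E
```

```text
(no output)
```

View pics/c1.png

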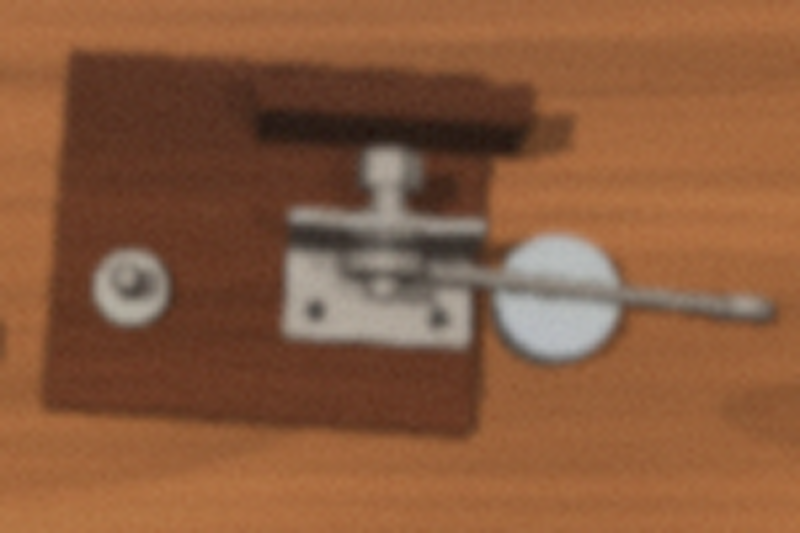

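View pics/c2.png

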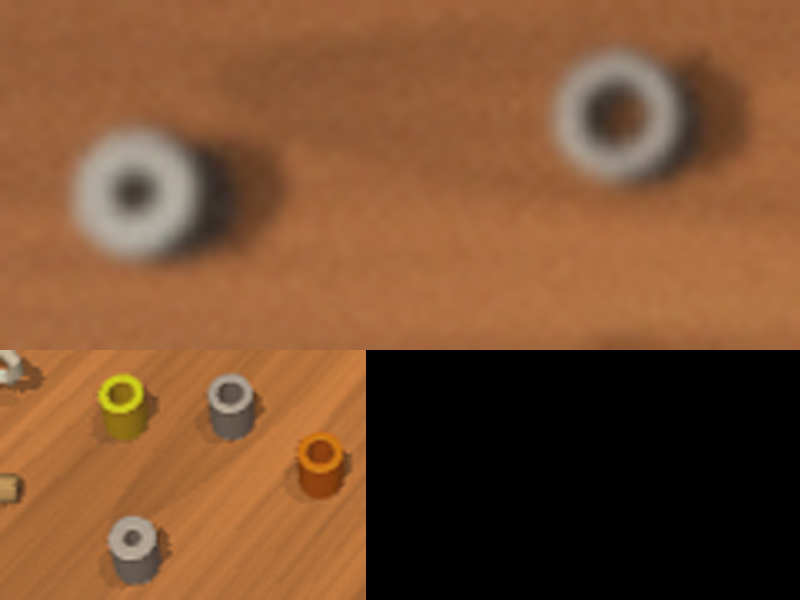

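The left bush has the small bore. The right one, with its top centre at about pixel (236.6,271.1), has the large bore and is bush_fit. Next I'll fit the bracket pose.

```bash
cat > h.py <<'E'
import numpy as np
from scipy.optimize import least_squares
from scipy.spatial.transform import Rotation as Ro
def proj(c,X):
    p=np.atleast_2d(X)@c['R'].T+c['t']; return np.c_[c['fx']*p[:,0]/p[:,2]+c['cx'],c['fy']*p[:,1]/p[:,2]+c['cy']]
def back(c,uv,z):
    d=c['R'].T@np.array([(uv[0]-c['cx'])/c['fx'],(uv[1]-c['cy'])/c['fy'],1]); o=-c['R'].T@c['t']
    return o+d*(z-o[2])/d[2]
def place(b,P):
    c,s=np.cos(b[2]),np.sin(b[2]); P=np.atleast_2d(P)
    return np.c_[b[0]+c*P[:,0]-s*P[:,1], b[1]+s*P[:,0]+c*P[:,1], P[:,2]]
def fit(c,P,uv,b0):
    r=least_squares(lambda b:(proj(c,place(b,P))-uv).ravel(),b0,x_scale=[.01,.01,.1]); return r.x,r.fun.reshape(-1,2)
E
python3 - <<'E'
from h import *
from plant import cams
c=cams.get_calibration('top');s=cams.get_calibration('side')
cr=lambda x,y,S,x0,y0:np.array([x0+(x+.5)/S-.5,y0+(y+.5)/S-.5])
print('fit top',back(c,cr(620,115,10,175,260),.04),'side',back(s,cr(231,44,3.327,220,315),.04))
print('tight',back(c,cr(137,192,10,175,260),.04))
P=np.array([[90,160,20],[-90,160,20],[-90,-50,20],[-30,120,32],[24,0,98]])/1e3
uv=np.array([cr(x,y,5.333,275,190) for x,y in [(73,50),(43,408),(472,436),(131,288),(391,163)]])
b,r=fit(c,P,uv,[.55,0,0]); print(b,r.round(1))
print(place(b,np.array([[-30,120,32],[24,0,85],[-21,-185,85]])/1e3))
b,r=fit(c,P[:4],uv[:4],[.55,0,0]); print(b,r.round(1))
for n,p in dict(yel=(219,248),teal=(264,253),oran=(238,302)).items(): print(n,back(c,p,.04))
c=cams.get_calibration('wrist');print(c['R'],c['t'],c['fx'],-c['R'].T@c['t'])
E
```

```text
fit top [0.45835403 0.22843329 0.04      ] side [0.45729507 0.22990481 0.04      ]
tight [0.43956335 0.35029548 0.04      ]
[ 0.55096456 -0.05188256 -0.06933047] [[-0.5 -0.4]
 [-0.2  0. ]
 [ 0.4 -0.1]
 [ 0.1 -0.1]
 [ 0.2  0.6]]
[[ 0.52934962  0.0699074   0.032     ]
 [ 0.5749069  -0.05354516  0.085     ]
 [ 0.51719914 -0.23498334  0.085     ]]
[ 0.55016633 -0.05209923 -0.07310374] [[-0.3 -0.4]
 [-0.2  0.1]
 [ 0.4  0.2]
 [ 0.2  0. ]]
yel [0.51772805 0.27482528 0.04      ]
teal [0.5041197  0.15944052 0.04      ]
oran [0.3804487  0.22286015 0.04      ]
[[ 3.46687214e-01 -9.37980331e-01 -9.35072213e-04]
 [-8.89734546e-01 -3.29170351e-01  3.16258309e-01]
 [-2.96951871e-01 -1.08810746e-01 -9.48672656e-01]] [-0.59829297 -0.04261109  0.37939055] 387.176445314141 [ 0.2821687  -0.53393157  0.37283411]
```

Request:
send_rows --pt "0 0 0" --pt "0 0 0" --pt "0 0 0" --pt "0 0 0" --pt "0.0097 -0.0403 0" --pt "0.0097 -0.0403 0" --pt "0.0097 -0.0403 0" --pt "0.0097 -0.0403 0" --pt "0.0097 -0.0403 0" --pt "0.0097 -0.0403 0" --spin '[6,6,6,6.2,0,0,0,0,0,0]' --gripper '[-1,-1,-1,-1,-1,-1,-1,-1,-1,-1]' --newtons 50

```text
clock: 1.1
ee_pos: [0.2822, -0.3241, 0.2498]
orientation: [-0.0, 0.999, -0.035, -0.0]
ft_force: [1.2, 0.3, 0.8]
finger_gap: 0.999
finger_force: 0.0
```

Request:
send_rows --pt "0.0114 -0.047 0" --pt "0.0114 -0.047 0" --pt "0.0114 -0.047 0" --pt "0.0114 -0.047 0" --pt "0.0114 -0.047 0" --pt "0.0114 -0.047 0" --pt "0.0114 -0.047 0" --pt "0.0114 -0.047 0" --pt "0.0114 -0.047 0" --pt "0 0 0" --spin '[0,0,0,0,0,0,0,0,0,0]' --gripper '[-1,-1,-1,-1,-1,-1,-1,-1,-1,-1]'

```text
clock: 2.1
ee_pos: [0.414, 0.0942, 0.2497]
orientation: [-0.001, 1.0, -0.031, -0.0]
ft_force: [-0.4, -0.1, 0.2]
finger_gap: 1.001
finger_force: 0.0
```

```bash
cat > look.py <<'E'
import sys,cv2,pickle
from plant import cams,telemetry
n=sys.argv[1]; s=telemetry.sense(); c=cams.get_calibration('wrist'); cv2.imwrite(f'pics/{n}.png',cams.capture('wrist')); pickle.dump((c,s),open(f'pics/{n}.pkl','wb')); print(s['ee_pos'],s['orientation'],s['ft_force'],s['clock'])
E
python3 look.py w1
```

```text
[0.41400478 0.09419725 0.24970819] [-9.59199537e-04  9.99506488e-01 -3.13944871e-02 -4.97503351e-04] [-0.37872497 -0.11981661  0.1592693 ] 2.1
```

View pics/w1.png

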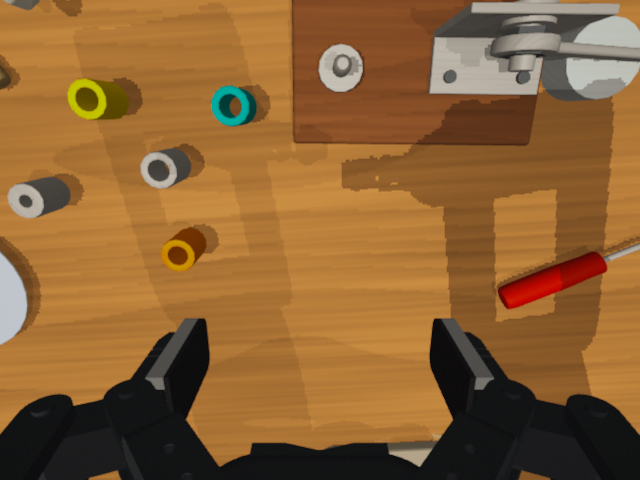

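The wrist view shows the fit bush's top centre at (158,170), the collar at (341,68), and board corners at (293,141) and (528,144).

```bash
python3 - <<'E'
from h import *; import pickle
c,s=pickle.load(open('pics/w1.pkl','rb'))
print('bush',back(c,(158,170),.04),'tight',back(c,(27,201),.04),'collar',back(c,(341,68),.032),'stud',back(c,(342.5,63),.064))
P=np.array([[-90,160,20],[-90,-50,20],[-30,120,32]])/1e3
b,r=fit(c,P,np.array([[293,141],[528,144],[341,68]]),[.55,-.05,-.07]);print(b,r.round(1))
print(place(b,np.array([[-30,120,32],[24,0,85]])/1e3))
d=np.array([.458,.229])-s['ee_pos'][:2]
E
```

```text
bush [0.45760489 0.22992081 0.04      ] tight [0.43801324 0.34965182 0.04      ] collar [0.52838021 0.07017571 0.032     ] stud [0.52840594 0.07076205 0.064     ]
[ 0.55053255 -0.05109633 -0.07309175] [[-0.7  1. ]
 [ 1.6  0.8]
 [-0.8 -1.3]]
[[ 0.52937585  0.07077407  0.032     ]
 [ 0.57446847 -0.05284897  0.085     ]]
```

Request:
send_rows --pt "0.0088 -0.0344 0" --pt "0.0088 -0.0344 0" --pt "0.0089 -0.0345 0" --pt "0.0089 -0.0345 0" --pt "0 0 0.045" --pt "0 0 0.045" --pt "0 0 0.035" --pt "0 0 0.015" --pt "0 0 0" --pt "0 0 0" --spin '[0,0,0,0,0,0,0,0,0,0]' --gripper '[-1,-1,-1,-1,-0.6,-0.6,-0.6,-0.6,-0.6,-0.6]'

```text
clock: 3.15
ee_pos: [0.4599, 0.2237, 0.1119]
orientation: [-0.0, 0.999, -0.035, 0.001]
ft_force: [0.3, 0.0, -0.6]
finger_gap: 0.796
finger_force: 0.0
```

```bash
python3 look.py w2
```

```text
[0.4599186  0.22368514 0.11191592] [-2.73066320e-04  9.99379385e-01 -3.52154732e-02  8.00714935e-04] [ 0.32218924  0.04370768 -0.56140876] 3.15
```

View pics/w2.png

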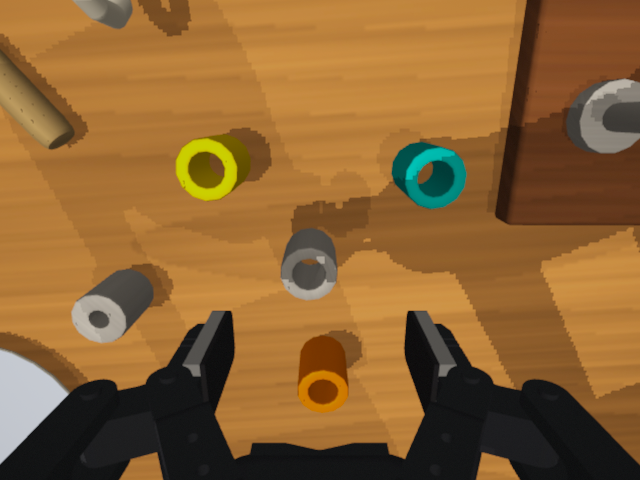

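The fit bush has its top ellipse centred at about (308.5,271) and lies between the fingers. The orange one is clear of the finger paths.

```bash
python3 - <<'E'
from h import *; import pickle
c,s=pickle.load(open('pics/w2.pkl','rb'))
p=back(c,(308.5,271),.04);o=back(c,(323,391),.04);R=Ro.from_quat(np.roll(s['orientation'],-1)).as_matrix()
for q in(p,o,np.array([.458,.2295,.04])):print(q,R.T@(q-s['ee_pos']))
E
```

```text
[0.45972932 0.22992965 0.04      ] [-0.00074207 -0.00617239  0.07191857]
[0.38060139 0.22725065 0.04      ] [-0.07948506  0.00206952  0.07178909]
[0.458  0.2295 0.04  ] [-0.00243685 -0.00562209  0.07191556]
```

Request:
send_rows --pt "-0.0015 -0.006 0" --pt "0 0 0.035" --pt "0 0 0.03" --pt "0 0 0.017" --pt "0 0 0" --pt "0 0 0" --pt "0 0 0" --pt "0 0 0" --pt "0 0 0" --pt "0 0 0" --spin '[0,0,0,0,0,0,0,0,0,0]' --gripper '[-0.6,-0.6,-0.6,-0.6,-0.6,1,1,1,1,1]' --newtons 40

```text
clock: 4.2
ee_pos: [0.4595, 0.2309, 0.0307]
orientation: [-0.001, 0.999, -0.035, 0.002]
ft_force: [-1.2, 0.2, 4.8]
finger_gap: 0.371
finger_force: 39.3
```

Request:
send_rows --pt "0 0 -0.02" --pt "0 0 -0.03" --pt "0 0 -0.03" --pt "0.016 0.031 0" --pt "0.016 0.031 0" --pt "0.016 0.031 0" --pt "0.016 0.031 0" --pt "0.0163 0.0314 0" --pt "0 0 0" --pt "0 0 0" --spin '[0,0,0,0,0,0,0,0,0,0]' --gripper '[1,1,1,1,1,1,1,1,1,1]'

```text
clock: 5.2
ee_pos: [0.5278, 0.0689, 0.1094]
orientation: [-0.0, 0.999, -0.036, 0.001]
ft_force: [0.4, 0.8, 0.0]
finger_gap: 0.37
finger_force: 39.9
```

```bash
python3 look.py w3
```

```text
[0.52779173 0.06887062 0.10936942] [-1.77976969e-04  9.99358078e-01 -3.58165656e-02  7.57296645e-04] [0.42147294 0.79277703 0.02007079] 5.2
```

View pics/w3.png

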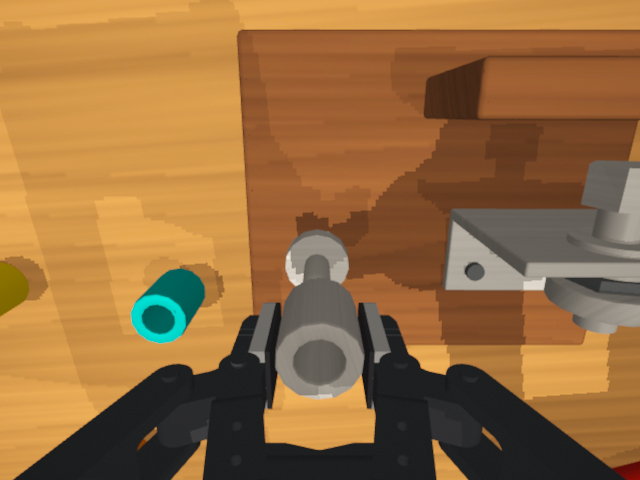

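The bush is held, with its top ellipse centred at (319.5,353). The collar centre is at (317,262), the upright's top-left corners at (478,118) and (485,57), and the board corner at (238,30).

```bash
python3 - <<'E'
from h import *; import pickle
c,s=pickle.load(open('pics/w3.pkl','rb'))
R=Ro.from_quat(np.roll(s['orientation'],-1)).as_matrix()
bu=back(c,(319.5,353),s['ee_pos'][2]+.0093); co=back(c,(317,262),.032); 
for q in(bu,co):print(q,R.T@(q-s['ee_pos']))
print('axis tool z',R[:,2])
P=np.array([[90,160,20],[48,65,95],[68,65,95],[-30,120,32]])/1e3
uv=np.array([[238,30],[478,118],[485,57],[317,262]])
b,r=fit(c,P,uv,[.55,-.05,-.07]);print(b,r.round(1));print(place(b,np.array([[-30,120,32],[24,0,85]])/1e3))
# what the wrist view predicts for the bush edges and collar
a=np.linspace(0,2*np.pi,72);cir=np.c_[np.cos(a),np.sin(a),0*a]
for n,ctr,rad in(('bush',bu,.016),('bot',bu-[0,0,.04],.016),('collar',co,.018)):
    p=proj(c,ctr+rad*cir);print(n,p.min(0).round(),p.max(0).round())
E
```

```text
[0.53020989 0.06902387 0.11866942] [ 0.00241494 -0.00032978 -0.00929625]
[0.53042164 0.07029521 0.032     ] [ 0.00240505 -0.00157748  0.07737377]
axis tool z [ 1.52637009e-03  3.01477913e-04 -9.99998790e-01]
[ 0.54953325 -0.0514548  -0.07191877] [[-2.6 -2.1]
 [ 0.3  2.1]
 [ 1.4 -1.9]
 [ 0.1  3.7]]
[[ 0.52823361  0.0703907   0.032     ]
 [ 0.5734712  -0.05317936  0.085     ]]
bush [273. 311.] [366. 392.]
bot [283. 266.] [356. 332.]
collar [285. 231.] [349. 292.]
```

```bash
python3 - <<'E'
import cv2
g=cv2.cvtColor(cv2.imread('pics/w3.png'),cv2.COLOR_BGR2GRAY)
print('col319 r228-410',g[228:410:2,319].tolist())
print('row350',list(zip(range(262,376,2),g[350,262:376:2].tolist())))
print('row362',g[362,262:376:2].tolist())
print('row252',list(zip(range(278,356,2),g[252,278:356:2].tolist())))
E
```

```text
col319 r228-410 [72, 99, 103, 104, 145, 146, 146, 146, 147, 149, 146, 143, 145, 128, 101, 101, 102, 102, 103, 103, 105, 105, 105, 108, 113, 101, 96, 97, 96, 98, 98, 98, 98, 98, 98, 99, 99, 98, 98, 98, 99, 99, 99, 100, 99, 100, 101, 109, 136, 148, 143, 141, 140, 139, 138, 135, 98, 94, 95, 95, 94, 95, 95, 95, 94, 95, 95, 95, 95, 94, 95, 95, 96, 95, 95, 95, 95, 98, 107, 152, 162, 160, 160, 189, 199, 194, 183, 180, 177, 174, 167]
row350 [(262, 107), (264, 88), (266, 27), (268, 27), (270, 21), (272, 22), (274, 22), (276, 103), (278, 137), (280, 141), (282, 139), (284, 140), (286, 138), (288, 138), (290, 139), (292, 138), (294, 137), (296, 126), (298, 87), (300, 90), (302, 91), (304, 92), (306, 93), (308, 95), (310, 97), (312, 97), (314, 96), (316, 97), (318, 95), (320, 95), (322, 96), (324, 96), (326, 96), (328, 95), (330, 93), (332, 92), (334, 92), (336, 90), (338, 87), (340, 84), (342, 111), (344, 137), (346, 139), (348, 136), (350, 138), (352, 142), (354, 141), (356, 141), (358, 142), (360, 133), (362, 90), (364, 33), (366, 21), (368, 22), (370, 28), (372, 27), (374, 76)]
row362 [123, 104, 42, 43, 27, 22, 35, 128, 141, 141, 140, 142, 139, 139, 138, 126, 86, 87, 89, 91, 92, 94, 95, 96, 98, 97, 96, 97, 95, 95, 96, 96, 96, 95, 95, 92, 91, 90, 88, 85, 85, 85, 119, 138, 139, 137, 138, 141, 140, 139, 137, 25, 20, 24, 41, 41, 92]
row252 [(278, 109), (280, 107), (282, 108), (284, 107), (286, 109), (288, 167), (290, 193), (292, 145), (294, 145), (296, 145), (298, 145), (300, 145), (302, 145), (304, 145), (306, 144), (308, 145), (310, 144), (312, 145), (314, 145), (316, 145), (318, 145), (320, 144), (322, 145), (324, 145), (326, 145), (328, 145), (330, 144), (332, 145), (334, 144), (336, 145), (338, 145), (340, 144), (342, 145), (344, 141), (346, 92), (348, 84), (350, 84), (352, 84), (354, 85)]
```

```bash
python3 - <<'E'
from h import *; import pickle
c,s=pickle.load(open('pics/w3.pkl','rb'))
R=Ro.from_quat(np.roll(s['orientation'],-1)).as_matrix()
bu=back(c,(319.3,362),s['ee_pos'][2]+.0093)
for q in(bu,back(c,(316.5,262),.032)):print(q,R.T@(q-s['ee_pos']))
a=np.linspace(0,2*np.pi,72);cir=np.c_[np.cos(a),np.sin(a),0*a]
for n,ctr,rad in(('bush',bu,.016),('bore',bu,.009),('bot',bu-[0,0,.04],.016)):
    p=proj(c,ctr+rad*cir);print(n,p.min(0).round(),p.max(0).round())
E
```

```text
[0.52660611 0.06934624 0.11866942] [-0.00120267 -0.00039334 -0.00930166]
[0.5304412  0.07057219 0.032     ] [ 0.00240473 -0.00185516  0.07737388]
bush [273. 321.] [366. 400.]
bore [293. 339.] [345. 384.]
bot [283. 274.] [355. 339.]
```

Request:
send_rows --pt "0.0032 -0.0013 0" --pt "0 0 0" --pt "0 0 0.01" --pt "0 0 0.01" --pt "0 0 0.005" --pt "0 0 0" --spin '[0,0,0,0,0,0]' --gripper '[1,1,1,1,1,1]'

```text
clock: 5.85
ee_pos: [0.529, 0.0706, 0.0814]
orientation: [0.0, 0.999, -0.035, -0.002]
ft_force: [-0.0, -0.0, -0.0]
finger_gap: 0.37
finger_force: 39.9
```

Request:
send_rows --pt "0 0 0.005" --pt "0 0 0.005" --pt "0 0 0.004" --pt "0 0 0.002" --pt "0 0 0" --spin '[0,0,0,0,0]' --gripper '[1,1,1,1,1]'

```text
clock: 6.35
ee_pos: [0.5301, 0.0705, 0.0669]
orientation: [0.0, 0.999, -0.035, -0.0]
ft_force: [0.0, -1.3, -0.3]
finger_gap: 0.369
finger_force: 39.9
```

Request:
send_rows --pt "0 0 0.002" --pt "0 0 0.002" --pt "0 0 0" --pt "0 0 0" --spin '[0,0,0,0]' --gripper '[1,1,1,1]'

```text
clock: 6.75
ee_pos: [0.5303, 0.0706, 0.0633]
orientation: [-0.0, 0.999, -0.035, -0.0]
ft_force: [0.2, -0.7, -1.1]
finger_gap: 0.369
finger_force: 39.9
```

```bash
python3 look.py w4
```

```text
[0.53034382 0.07055226 0.06327788] [-5.90029771e-06  9.99394999e-01 -3.47798029e-02 -3.98952334e-05] [ 0.15499976 -0.6613961  -1.10886553] 6.75
```

View pics/w4.png

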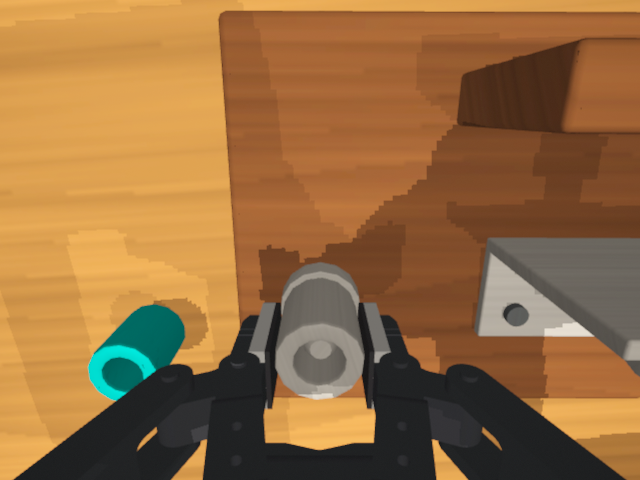

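The stud tip shows inside the bore at (320,349), and the collar is just below the bush. I'll press lightly to find the seat.

Request:
send_rows --pt "0 0 0.001" --pt "0 0 0.001" --pt "0 0 0" --spin '[0,0,0]' --gripper '[1,1,1]'

```text
clock: 7.1
ee_pos: [0.5307, 0.0706, 0.0627]
orientation: [0.0, 0.999, -0.035, 0.0]
ft_force: [-5.8, -0.3, 10.7]
finger_gap: 0.371
finger_force: 40.9
```

Request:
send_rows --pt "0 0 0" --pt "0 0 0" --pt "0 0 0" --pt "0 0 -0.02" --pt "0 0 -0.04" --pt "0 0 -0.045" --pt "0 0 -0.045" --pt "0 0 0" --spin '[0,0,0,0,0,0,0,0]' --gripper '[-0.4,-0.4,-0.4,-0.4,-0.4,-0.4,-0.4,-0.4]'

```text
clock: 7.9
ee_pos: [0.5343, 0.0707, 0.2193]
orientation: [-0.0, 0.999, -0.035, 0.006]
ft_force: [0.6, -0.2, 1.4]
finger_gap: 0.696
finger_force: 0.0
```

```bash
python3 look.py w5
```

```text
[0.53433024 0.07069979 0.21932847] [-4.50006213e-04  9.99376427e-01 -3.47612021e-02  6.18171397e-03] [ 0.62126457 -0.18144405  1.41771455] 7.9
```

View pics/w5.png

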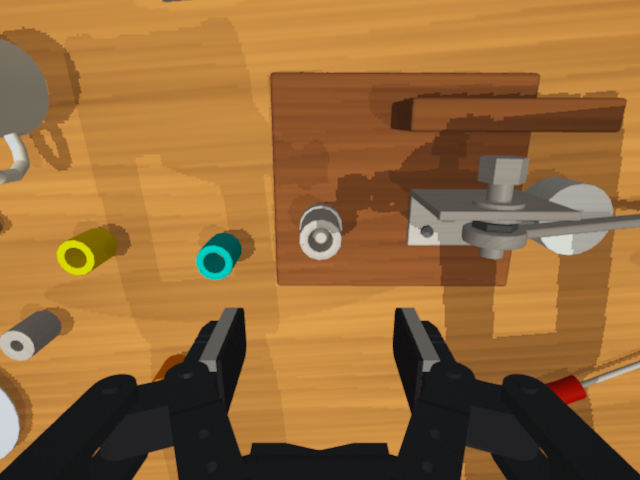

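The bush stands on the collar and the fingers are off it; its top is at about (320,240). The bolt head is at about (502,170), and the upright's top runs from (414,130) to (625,131).

```bash
python3 - <<'E'
from h import *; import pickle
c,s=pickle.load(open('pics/w5.pkl','rb'))
print('bush72',back(c,(320.3,240),.072))
P=np.array([[90,160,20],[90,-50,20],[-90,160,20],[-90,-50,20],[48,65,95],[48,-65,95],[68,65,95],[68,-65,95]])/1e3
uv=np.array([[272,73],[539,74],[279,285],[505,286],[412,131],[625,131],[416,98],[626,99]])
b,r=fit(c,P,uv,[.55,-.05,-.07]);print(b,r.round(1));h=place(b,np.array([[24,0,85],[-30,120,32]])/1e3);print(h)
print('pred head top', proj(c,place(b,np.array([[16,0,98],[32,0,98],[24,-8,98],[24,8,98]])/1e3)).round(1))
E
```

```text
bush72 [0.52891381 0.07075773 0.072     ]
[ 0.54932874 -0.05189219 -0.0715277 ] [[-2.1 -1.2]
 [ 4.  -1.2]
 [-2.1  1.9]
 [ 2.5  1.7]
 [-0.6  0.9]
 [-3.1  1.6]
 [-2.1 -0.7]
 [ 3.9 -1. ]]
[[ 0.57326737 -0.05360739  0.085     ]
 [ 0.52798146  0.06994497  0.032     ]]
pred head top [[511.  184.8]
 [514.9 159.1]
 [525.6 172.1]
 [500.2 172. ]]
```

Request:
send_rows --pt "0.016 0.0403 0" --pt "0.016 0.0403 0" --pt "0.0163 0.0404 0" --pt "0 0 0.03" --pt "0 0 0.03" --pt "0 0 0" --pt "0 0 0" --pt "0 0 0" --spin '[0,0,0,0,0,0,0,0]' --gripper '[-0.4,-0.4,-0.4,-0.4,-0.4,-0.4,-0.4,-0.4]'

```text
clock: 8.75
ee_pos: [0.5708, -0.0534, 0.1526]
orientation: [0.0, 0.999, -0.035, 0.001]
ft_force: [-0.5, 0.0, -0.5]
finger_gap: 0.701
finger_force: 0.0
```

```bash
python3 look.py w6
```

```text
[ 0.57081923 -0.0533643   0.15262087] [ 1.29844730e-04  9.99403327e-01 -3.45307363e-02  7.75165510e-04] [-0.47359651  0.04947627 -0.4634538 ] 8.75
```

View pics/w6.png

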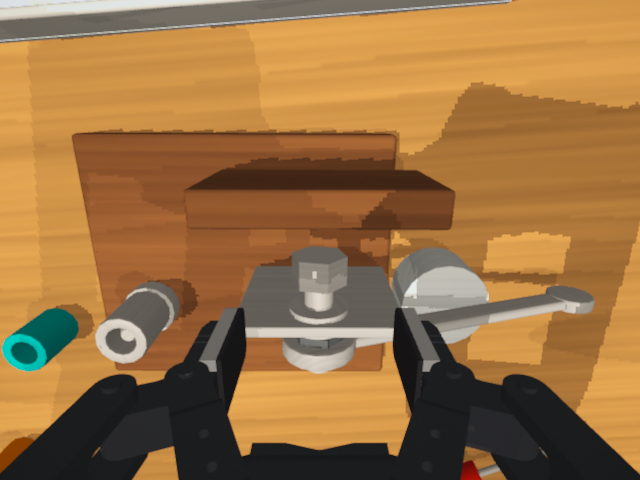

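The head, at columns 292–347 and rows 247–292, is centred between the fingers. The plate's top edge is at rows 327–337 and columns 245–400, and the upright's top covers rows 190–229 and columns 186–454.

```bash
python3 - <<'E'
from h import *; import pickle
c,s=pickle.load(open('pics/w6.pkl','rb'))
P=np.array([[48,65,95],[48,-65,95],[68,65,95],[68,-65,95],[0,45,105],[0,-45,105],[90,160,20],[90,-50,20]])/1e3
uv=np.array([[187,229],[452,229],[186,190],[454,190],[246,327],[400,327],[73,135],[397,135]])
R=Ro.from_quat(np.roll(s['orientation'],-1)).as_matrix()
b,r=fit(c,P,uv,[.55,-.05,-.07]);print(b,r.round(1));h=place(b,np.array([[24,0,85]])/1e3)[0];print(h,R.T@(h-s['ee_pos']))
print('head mid',back(c,(319.5,270),.09))
print('spanner end',back(c,(573,299),.045))
E
```

```text
[ 0.54933019 -0.05256334 -0.06436921] [[  0.7   2.1]
 [  2.3   1.1]
 [ -3.    0.3]
 [  4.8  -0.7]
 [-14.3   1.3]
 [ 10.9   0.7]
 [ -3.8   0.1]
 [  1.7  -1.1]]
[ 0.57328049 -0.05410714  0.085     ] [0.00240127 0.00055726 0.06762481]
head mid [ 0.5745842  -0.05339943  0.09      ]
spanner end [ 0.5242757 -0.2179557  0.045    ]
```

Request:
send_rows --pt "0.003 0.0004 0" --pt "0 0 0" --pt "0 0 0.02" --pt "0 0 0.02" --pt "0 0 0.02" --pt "0 0 0.008" --pt "0 0 0" --pt "0 0 0" --spin '[0,0,0,0,0,0,0,0]' --gripper '[-0.4,-0.4,-0.4,-0.4,-0.4,-0.4,-0.4,-0.4]'

```text
clock: 9.6
ee_pos: [0.5737, -0.0542, 0.0843]
orientation: [0.0, 0.999, -0.035, 0.001]
ft_force: [0.9, 0.1, 0.9]
finger_gap: 0.699
finger_force: 0.0
```

Request:
send_rows --pt "0 0 0" --pt "0 0 0" --pt "0 0 0" --pt "0 0 0" --pt "0 0 0" --pt "0 0 0" --pt "0 0 0" --pt "0 0 0" --spin '[0,0,0,0,0,0,0,0]' --gripper '[1,1,1,1,1,1,1,1]' --newtons 60

```text
clock: 10.4
ee_pos: [0.574, -0.0535, 0.0849]
orientation: [-0.0, 0.999, -0.035, 0.001]
ft_force: [-2.4, 4.1, 5.9]
finger_gap: 0.313
finger_force: 58.6
```

```bash
python3 - <<'E'
from plant import telemetry,cams
import cv2,numpy as np
s=telemetry.sense();print(s['ft_force'],s['ft_torque'],s['finger_gap'],s['finger_force'])
a=cv2.imread('pics/side0.png');b=cams.capture('side');cv2.imwrite('pics/s1.png',b)
d=cv2.absdiff(a,b).max(2)[190:245,355:395]>40;print(d.sum())
E
```

```text
[-2.43694364  4.12858181  5.85830301] [ 0.67902518  0.20503963 -0.05882481] 0.3127617884628902 58.60553652048111
992
```

Request:
send_rows --pt "0 0 0" --pt "0 0 0" --pt "0 0 0" --pt "0 0 0" --pt "0 0 0" --spin '[0,0,0,0,0]' --gripper '[1,1,1,1,1]' --newtons 115

```text
clock: 10.95
ee_pos: [0.574, -0.0536, 0.0851]
orientation: [-0.0, 0.999, -0.035, 0.001]
ft_force: [-2.8, 2.9, 6.8]
finger_gap: 0.297
finger_force: 112.4
```

```bash
python3 - <<'E'
from plant import telemetry,cams
from h import *
import cv2
s=telemetry.sense();print(s['ft_force'],s['ft_torque'],s['finger_gap'],s['finger_force'],s['clock'])
for n in('side','top'):
    cv2.imwrite(f'pics/{n}2.png',cams.capture(n))
# edge of spanner free end: predicted pixels for several bolt angles, and changed pixels near it
for n in('side','top'):
    c=cams.get_calibration(n);a=cv2.imread(f'pics/{n}0.png').astype(int);b=cv2.imread(f'pics/{n}2.png').astype(int)
    for th in(0,.05,.1,.2,.26):
        L=.185;p=np.array([[-21,-L*1e3*np.cos(th),85-L*1e3*np.sin(th)]])/1e3
        print(n,th,proj(c,place([.5495,-.052,-.07],p)).round(1))
    m=np.abs(a-b).max(2)>45
    u,v=proj(c,place([.5495,-.052,-.07],[[-.021,-.185,.065]]))[0].astype(int)
    ys,xs=np.nonzero(m[v-30:v+30,u-30:u+30]);print('chg',m[v-30:v+30,u-30:u+30].sum(),(xs.min()+u-30,xs.max()+u-30,ys.min()+v-30,ys.max()+v-30) if len(xs) else '')
E
```

```text
[-2.76443481  2.92685271  6.78827265] [ 0.68416893  0.37485855 -0.03289135] 0.29744387427317354 112.39958077669144 10.95
side 0 [[380.4 192.4]]
side 0.05 [[380.  194.9]]
side 0.1 [[379.6 197.4]]
side 0.2 [[378.4 202.5]]
side 0.26 [[377.6 205.6]]
chg 814 (np.int64(349), np.int64(408), np.int64(189), np.int64(226))
top 0 [[422. 245.]]
top 0.05 [[421.1 245.6]]
top 0.1 [[420.1 246.1]]
top 0.2 [[417.5 247.1]]
top 0.26 [[415.7 247.6]]
chg 1425 (np.int64(390), np.int64(428), np.int64(216), np.int64(275))
```

```bash
python3 - <<'E'
import cv2,numpy as np
for n,(u,v) in dict(side=(377,207),top=(416,247)).items():
    a=cv2.imread(f'pics/{n}0.png',0);b=cv2.imread(f'pics/{n}2.png',0)
    for h in(7,9):
        r=cv2.matchTemplate(b[v-40:v+30,u-35:u+35],a[v-h:v+h+1,u-h:u+h+1],cv2.TM_CCOEFF_NORMED)
        _,m,_,l=cv2.minMaxLoc(r);print(n,h,m,'shift',l[0]+h-35,l[1]+h-40)
a=cv2.imread('pics/side0.png',0);b=cv2.imread('pics/side2.png',0)
for x in(372,376,380):print(x,'before',a[184:222,x].tolist(),'after',b[184:222,x].tolist())
E
```

```text
side 7 0.651453971862793 shift 3 -9
side 9 0.6051092743873596 shift 5 -10
top 7 0.8674482107162476 shift 2 0
top 9 0.7181757688522339 shift 2 0
372 before [127, 129, 131, 127, 125, 123, 121, 123, 129, 136, 138, 139, 138, 136, 130, 129, 132, 134, 135, 135, 128, 124, 121, 124, 139, 147, 88, 74, 76, 84, 106, 99, 60, 65, 94, 122, 120, 121] after [138, 136, 140, 137, 132, 132, 131, 133, 139, 146, 149, 147, 147, 147, 142, 137, 112, 94, 96, 96, 92, 89, 89, 110, 151, 114, 81, 78, 83, 83, 67, 65, 65, 69, 98, 130, 129, 130]
376 before [129, 122, 121, 122, 126, 133, 137, 138, 138, 135, 129, 123, 130, 132, 135, 135, 134, 128, 122, 125, 151, 171, 170, 153, 116, 90, 75, 76, 75, 67, 64, 72, 100, 120, 119, 120, 118, 118] after [139, 133, 130, 131, 137, 144, 146, 148, 148, 148, 140, 134, 138, 142, 145, 146, 142, 135, 96, 104, 117, 115, 107, 77, 77, 77, 78, 76, 74, 72, 73, 76, 84, 88, 120, 129, 127, 126]
380 before [123, 130, 133, 135, 137, 135, 129, 128, 128, 130, 132, 132, 131, 129, 125, 125, 123, 124, 123, 120, 114, 78, 81, 88, 101, 95, 91, 78, 95, 99, 122, 121, 119, 117, 119, 118, 119, 121] after [131, 140, 144, 146, 147, 147, 140, 137, 139, 139, 142, 143, 139, 138, 134, 132, 131, 133, 122, 90, 74, 78, 75, 77, 78, 78, 83, 85, 85, 85, 87, 86, 86, 86, 83, 89, 118, 133]
```

```bash
python3 - <<'E'
from h import *
from plant import cams
import cv2
for n,(x0,x1,y0,y1) in dict(top=(384,428,236,256),side=(350,392,186,220)).items():
    c=cams.get_calibration(n)
    print(n,'cols',x0,x1)
    for k in('0','2'):
        S=cv2.cvtColor(cv2.imread(f'pics/{n}{k}.png'),cv2.COLOR_BGR2HSV)[...,1]
        print(k);[print(y,''.join('#' if v<60 else '+' if v<100 else '.' for v in S[y,x0:x1])) for y in range(y0,y1)]
E
```

```text
top cols 384 428
0
236 ###+........................................
237 ####+.......................................
238 #####+......................................
239 ######......................................
240 ######+.....................................
241 #######.....................................
242 #######+....................................
243 #######++...................................
244 #########+++++++............................
245 ################+++++++++..+++++............
246 ########+#################+#####+++.........
247 ########+...+++++++################+........
248 #######+.............++++##########+........
249 #######+..................+++++++++.........
250 #######.....................................
251 ######+.....................................
252 ######......................................
253 #####.......................................
254 ####+.......................................
255 ###.........................................
2
236 +++++++++...................................
237 ++##+++++...................................
2
[... 3398 characters left out ...]
.........................#####+...........
206 ........................+###+#+...........
207 ......................+####++#+...........
208 ....................#####+###+............
209 ..................#######++##.............
210 ................++##########..............
211 ...............+#######+++++..............
212 .............+#######++...................
213 ...........#####+##+......................
214 .........+####+##+........................
215 .......+####+###..........................
216 ..+########+#++...........................
217 #############+............................
218 #######++#+####...........................
219 #####+#++#######..........................
```

The spanner end has hardly moved (about 1 px), so friction on the hex corners is jamming it. If I slide the pads vertically under a moderate grip, that friction cancels out and the squeeze can turn the head.

Request:
send_rows --pt "0 0 0" --pt "0 0 0" --pt "0 0 -0.001" --pt "0 0 -0.001" --pt "0 0 -0.001" --pt "0 0 -0.001" --spin '[0,0,0,0,0,0]' --gripper '[1,1,1,1,1,1]' --newtons 50

```text
clock: 11.65
ee_pos: [0.5739, -0.0535, 0.0854]
orientation: [-0.001, 0.999, -0.035, 0.001]
ft_force: [18.5, 0.3, -29.2]
finger_gap: 0.295
finger_force: 108.8
```

```bash
cat > end.py <<'E'
# centroid of the grey spanner end in both fixed views (before: see first line)
import cv2,numpy as np,sys
from plant import cams,telemetry
def ctr(im,x0,x1,y0,y1):
    S=cv2.cvtColor(im,cv2.COLOR_BGR2HSV)[y0:y1,x0:x1,1]<70
    ys,xs=np.nonzero(S); t=[(x0+x) for x in xs]
    return S.sum(), (xs.mean()+x0).round(1),(ys.mean()+y0).round(1),'top row',ys.min()+y0,'max col',xs.max()+x0
W=dict(side=(372,392,175,222),top=(405,432,236,256))
for n in W:
    print(n,'start',*ctr(cv2.imread(f'pics/{n}0.png'),*W[n]),'| now',*ctr(cams.capture(n),*W[n]))
s=telemetry.sense();print(s['clock'],s['ft_force'].round(1),s['ft_torque'].round(2),round(s['finger_gap'],3),round(s['finger_force'],1),s['ee_pos'])
E
python3 end.py
```

```text
side start 46 375.8 208.2 top row 204 max col 379 | now 52 375.9 207.3 top row 203 max col 380
top start 41 412.0 247.2 top row 246 max col 418 | now 39 412.5 246.9 top row 246 max col 419
11.75 [ 16.1   1.5 -22.4] [ 0.45 -2.41 -0.01] 0.296 109.5 [ 0.57388793 -0.0535463   0.08536412]
```

Request:
send_rows --pt "0 0 0" --pt "0 0 0.002" --pt "0 0 0.004" --pt "0 0 0" --pt "0 0 0" --pt "0 0 0" --pt "0 0 0" --pt "0 0 0" --spin '[0,0,0,0,0,0,0,0]' --gripper '[0.1,0.1,0.1,1,1,1,1,1]' --newtons 40

```text
clock: 12.55
ee_pos: [0.573, -0.0534, 0.0812]
orientation: [-0.001, 0.999, -0.035, -0.0]
ft_force: [-0.0, 5.3, -0.2]
finger_gap: 0.321
finger_force: 39.6
```

Request:
send_rows --pt "0 0 -0.0015" --pt "0 0 -0.0015" --pt "0 0 -0.0015" --pt "0 0 -0.0015" --spin '[0,0,0,0]' --gripper '[1,1,1,1]'

```text
clock: 12.95
ee_pos: [0.5726, -0.0534, 0.0819]
orientation: [-0.001, 0.999, -0.035, -0.0]
ft_force: [27.5, -0.1, -51.3]
finger_gap: 0.319
finger_force: 42.7
```

```bash
python3 end.py
```

```text
side start 46 375.8 208.2 top row 204 max col 379 | now 52 375.9 207.2 top row 203 max col 380
top start 41 412.0 247.2 top row 246 max col 418 | now 39 412.5 246.9 top row 246 max col 419
13.05 [ 26.7   1.3 -45.9] [ 0.37 -3.91  0.15] 0.31 43.4 [ 0.57256131 -0.05334398  0.08183619]
```

Friction is high, since nothing slips at 50 N. I'll use it instead: press one finger (−y side) on the head and lift to roll it, then close the other finger.

Request:
send_rows --pt "0 0 0" --pt "0 0 0" --pt "0 0 0.006" --pt "0 0 0" --pt "0 -0.0015 0" --pt "0 -0.0015 0" --pt "0 -0.0015 0" --pt "0 0 0" --spin '[0,0,0,0,0,0,0,0]' --gripper '[0.2,0.2,0.24,0.24,0.24,0.24,0.24,0.24]' --newtons 60

```text
clock: 13.85
ee_pos: [0.5735, -0.0513, 0.0816]
orientation: [0.002, 0.999, -0.035, 0.0]
ft_force: [-1.6, -9.5, -0.5]
finger_gap: 0.381
finger_force: 4.5
```

```bash
python3 end.py
```

```text
side start 46 375.8 208.2 top row 204 max col 379 | now 49 375.7 208.3 top row 204 max col 379
top start 41 412.0 247.2 top row 246 max col 418 | now 37 412.0 247.0 top row 246 max col 418
13.95 [-1.2 -8.4 -0.2] [-1.31  0.16 -0.02] 0.379 4.3 [ 0.57343983 -0.05133633  0.08159876]
```

Request:
send_rows --pt "0 -0.0015 0" --pt "0 -0.0015 0" --pt "0 0 -0.001" --pt "0 0 -0.001" --pt "0 0 -0.001" --pt "0 0 -0.001" --pt "0 0 0" --spin '[0,0,0,0,0,0,0]' --gripper '[0.24,0.24,0.24,0.24,0.24,0.24,0.24]'

```text
clock: 14.65
ee_pos: [0.5735, -0.0499, 0.0854]
orientation: [0.002, 0.999, -0.035, 0.0]
ft_force: [0.2, -15.9, -4.0]
finger_gap: 0.38
finger_force: 8.0
```

```bash
python3 end.py
```

```text
side start 46 375.8 208.2 top row 204 max col 379 | now 64 377.9 195.2 top row 190 max col 383
top start 41 412.0 247.2 top row 246 max col 418 | now 63 415.9 244.4 top row 243 max col 426
14.75 [ -0.5 -16.6  -4. ] [-2.35  0.02  0.03] 0.382 8.0 [ 0.57355133 -0.04994552  0.08539548]
```

```bash
python3 - <<'E'
from h import *
from plant import cams
import cv2
from scipy.optimize import brentq
c=cams.get_calibration('top');s=cams.get_calibration('side')
b=np.array([.5496,-.0520,-.070]);T=back(c,(379.2,245.3),.04)
yaw=b[2];d=T[:2]-b[:2];lx=np.cos(yaw)*d[0]+np.sin(yaw)*d[1];ly=-np.sin(yaw)*d[0]+np.cos(yaw)*d[1]
print('tin local',lx,ly)
e=-ly+np.sqrt(.03**2-max(0,(abs(lx+.021)-.005))**2)
th0=brentq(lambda t:.085-e*np.tan(t)-.008/np.cos(t)-.04,0,.6);print('start angle',th0)
# end-cap centroids from grey pixels, both views, by model: project the end disc (30 mm across, 10 thick)
def mod(cam,th,box):
    g=np.mgrid[-100:21,-9:9:4j].reshape(2,-1).T/1e3
    r=np.linspace(.09,.2,300);pts=[]
    for L in r:
        h=.008 if L<.171 else np.sqrt(max(0,.015**2-(L-.185)**2))
        for q in np.linspace(-h,h,9):
            for x in(-.026,-.021,-.016): pts.append([x,-L*np.cos(th)-q*np.sin(th),.085-L*np.sin(th)+q*np.cos(th)])
    p=proj(cam,place(b,np.array(pts))).round().astype(int);p=np.unique(p,axis=0)
    m=(p[:,0]>=box[0])&(p[:,0]<box[1])&(p[:,1]>=box[2])&(p[:,1]<box[3]);return p[m].mean(0).round(1),p[m][:,1].min(),p[m][:,0].max()
for th in(-.05,0,.05,.1,th0-.05,th0,th0+.05):print(round(th,3),mod(s,th,(372,392,175,222)),mod(c,th,(405,432,236,256)))
E
```

```text
tin local -0.021531315618473323 -0.08496156157512329
start angle 0.3082548527238308
-0.05 (array([378.3, 192.2]), np.int64(184), np.int64(385)) (array([417.2, 243.9]), np.int64(241), np.int64(429))
0 (array([378.2, 194.5]), np.int64(187), np.int64(385)) (array([416.8, 244.7]), np.int64(241), np.int64(428))
0.05 (array([378.1, 196.5]), np.int64(189), np.int64(385)) (array([416. , 245.1]), np.int64(242), np.int64(427))
0.1 (array([377.9, 198.8]), np.int64(192), np.int64(384)) (array([415.7, 245.7]), np.int64(242), np.int64(426))
0.258 (array([376.8, 206.1]), np.int64(200), np.int64(382)) (array([413.3, 247.2]), np.int64(244), np.int64(422))
0.308 (array([376.4, 208.6]), np.int64(203), np.int64(381)) (array([412.5, 247.8]), np.int64(244), np.int64(420))
0.358 (array([375.8, 210.8]), np.int64(205), np.int64(380)) (array([411.4, 248.2]), np.int64(245), np.int64(418))
```

Request:
send_rows --pt "0 0 -0.0005" --pt "0 0 0" --pt "0 0 0" --pt "0 0 0" --pt "0 0 0" --pt "0 0 0" --pt "0 0 0" --spin '[0,0,0,0,0,0,0]' --gripper '[0.24,0.3,0.4,1,1,1,1]' --newtons 60

```text
clock: 15.45
ee_pos: [0.5734, -0.053, 0.0864]
orientation: [0.005, 0.999, -0.036, 0.0]
ft_force: [-4.2, -29.1, 0.4]
finger_gap: 0.29
finger_force: 59.3
```

```bash
python3 end.py
```

```text
side start 46 375.8 208.2 top row 204 max col 379 | now 62 378.0 194.1 top row 188 max col 383
top start 41 412.0 247.2 top row 246 max col 418 | now 63 416.6 244.2 top row 243 max col 426
15.55 [ -3.3 -29.4  -0.5] [-4.46  0.6  -0.06] 0.29 59.3 [ 0.57334535 -0.05297757  0.0863435 ]
```

The side view reads level and the gap has dropped to 0.29, so the pads are on the flats. I'll relax the side push, firm up the grip and check again.

Request:
send_rows --pt "0 0.0015 0" --pt "0 0.0015 0" --pt "0 0.0015 0" --pt "0 0 0" --pt "0 0 0" --pt "0 0 0" --spin '[0,0,0,0,0,0]' --gripper '[1,1,1,1,1,1]' --newtons 90

```text
clock: 16.15
ee_pos: [0.5733, -0.0532, 0.0864]
orientation: [0.002, 0.999, -0.035, 0.0]
ft_force: [-2.9, -9.5, 2.0]
finger_gap: 0.283
finger_force: 88.8
```

```bash
python3 end.py; python3 - <<'E'
from plant import cams
from h import *
import cv2
a=cv2.imread('pics/top0.png').astype(int);b=cams.capture('top');cv2.imwrite('pics/top3.png',b)
c=cams.get_calibration('top')
S=cv2.cvtColor(b,cv2.COLOR_BGR2HSV);m=(S[225:262,285:315,1]<70);ys,xs=np.nonzero(m)
print('grey near stud',m.sum(),xs.mean()+285,ys.mean()+225,'expected bush top',proj(c,[[.529,.0704,.072]]))
E
```

```text
side start 46 375.8 208.2 top row 204 max col 379 | now 66 377.9 194.4 top row 189 max col 383
top start 41 412.0 247.2 top row 246 max col 418 | now 66 416.7 244.2 top row 243 max col 426
16.25 [ -2.3 -10.1   2.1] [-1.43  0.4  -0.11] 0.287 88.8 [ 0.57336031 -0.05320588  0.08645544]
grey near stud 536 305.5410447761194 244.0429104477612 expected bush top [[298.11668241 241.22798762]]
```

```bash
python3 -c "
from plant import job
print(job.job_done())"
```

```text
the job is handed in; nothing more can be done
None
```

I handed the job in at about 16 s: the 18 mm-bore bush is down on its collar and released, and the gripper is still holding the bolt head at about 89 N with the spanner lifted off the tin and level to within about 0.03 rad in the camera images; the robot was not moved near the other bush or the bystanders, and no verdict was returned.

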